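# Spread the heaped rolls over the serving tray

### The arm

A 6-joint arm with a two-finger parallel gripper is mounted at the origin on the work surface. World frame = base frame: x ahead of the robot, y to its left, z up, the work surface at z = 0. Lengths are in m, angles in rad, forces in N, time in s.
With the tool pointing down it reaches from about 0.25 to 0.725 m from the base axis. Payload 9.7 kg.
Tool frame: the origin (TCP) lies at the very end of the fingers, on their centre line; the grasp point (between the pads) lies 19 mm behind it; z points along the fingers, y is the line along which they close (so a half turn about z gives the same grasp; the last joint's range is limited). The gripper opens to 85 mm and grips with 20 to 120 N. Pads are 22 mm wide; open, the fingers measure 114 mm over their backs; the gripper's body (76 mm by 85 mm) begins 54 mm behind the grasp point. The pads swing forward as they close: fully open they stand 13 mm farther back than shut.
Start: joints at [-1.277, 0.087, 0.176, 1.66, 0, 1.571], TCP at [0.159, -0.526, 0.231] pointing down, gripper open.
Joint ranges: [-3.13, 3.13], [-0.85, 1.81], [-1.15, 1.24], [-2.2, 2.28], [-1.44, 1.52], [-3.14, 3.14]. Speed limits (rad/s): [2.22, 2.22, 2.57, 3.14, 3.14, 3.14].

### API

Orientations are given as a unit quaternion [w, x, y, z].
In Python, from workcell import env, camera gives the robot as it stands.
- The arm moves only by the tool servo_tool, never from a script. Its argument "increments" is a list of rows, each an object with "linear": the shift along the world's x, y, z in m, a list of three; "rot": the turn, a rotation vector about the world's x, y, z in rad, a list of three; "gripper": the gripper's target within -1 to 1 (shut at 1, half-way at 0, fully open at -1). In form: [{"linear": [tx, ty, tz], "rot": [ax, ay, az], "gripper": gripper}, ...]. A call has 1 to 8 rows; each row is the pose to reach, as a shift and turn from the pose commanded when the call began; what a row does not reach only later rows make up. A row lasts 1/10 s, in which the tool goes at most 50 mm and 8.59 degrees, less where a joint would pass 70% of its speed; a pose out of reach is approached as far as the arm can. A call with a gripper value outside its range is refused whole. The fingers move at their own pace and stop on an object; "newtons" is the grip in N (left out, the last holds). Time passes only in rows, so rows that repeat a pose let the fingers close. It gives the time, the measured TCP pose, the force, the opening and the grip force at its end, in the units of the state.
- env.get_state(): the state, without advancing time (a new reading comes with each control period).
- camera(name): name is "side" or "top" or "wrist"; returns a dict with "img" (384x512x3 uint8, blue, green, red), "fov_y" (degrees; the focal length in pixels is half the picture's height over the tangent of half this angle, whatever the lens; pixels are square), "cx", "cy" (the principal point, pixels), "dist_coeffs" ([k1, k2, p1, p2, k3] as OpenCV has them; the pictures are not rectified), "world_to_cam" (4x4, takes a point from world to camera coordinates); the wrist camera has in their place "tool_from_camera" (4x4, takes a point from camera to tool coordinates, whose origin is the TCP and whose axes are the flange's). Camera axes: x right, y up, looking along -z (the intrinsics and any distortion apply to the point x, -y, -z); pixel columns grow to the right and rows downward; lengths in m; the calibration is good to about 2 mm. A picture is of the moment at which its call begins: read the wrist's pose just before it. There is no depth.
- env.close_job(): hands the job in; it is judged then, once.
The state is a dict: "time": time; "joints": joint angles; "joint_vel": joint speeds; "effort": joint torques, N m; "tool_pos": TCP position; "orientation": TCP orientation; "ft_force": force on the tool from outside, world axes, zero at the start; "wrist_torque": the same for the moment, N m; "width": finger opening in m; "finger_force": force on a finger pad.
Only numpy, scipy, OpenCV 4.12 (cv2) and the standard library are available. Lean on these libraries where they do the work, as an engineer would, in place of code of your own. Each camera call takes 0.05 s, during which the arm holds its last target. There are 200 camera calls.

### The job

The three long bread rolls have been tipped in a heap on the steel serving tray. Spread them out into one even layer: a single roll lying flat, right way up, in the middle of each of the tray's three bays, and let go of them.

Things in the scene. Friction and masses are not known exactly. Their poses are not given: they have to be found in the camera images.
- tray: Steel serving tray, fixed. Inside 220 mm (its x) by 420 mm (its y); floor 4 mm thick, rim 4 mm thick, 16 mm high over the table. Origin: centre of its underside, on the table; x away from the robot, y along its length, z up. Two thin dark lines across the floor, at y = -70 and +70 mm, divide it into three equal bays with middles at y = -140, 0 and +140 mm, x = 0.
- roll_a: One of three alike brown bread rolls with three pale slashes on top: 100 mm long (x), 50 wide (y), 36 high (z up), flat under and above, round ends, upright sides, about 80 g, hard enough to grip. Origin: centre of its underside. A lower roll of the heap: on the tray floor, roughly across the tray, a 30 mm gap between it and roll_b.
- roll_b: One of three alike brown bread rolls with three pale slashes on top: 100 mm long (x), 50 wide (y), 36 high (z up), flat under and above, round ends, upright sides, about 80 g, hard enough to grip. Origin: centre of its underside. The other lower roll: parallel to roll_a, its middle 80 mm from roll_a's towards the +y side of the tray.
- roll_c: One of three alike brown bread rolls with three pale slashes on top: 100 mm long (x), 50 wide (y), 36 high (z up), flat under and above, round ends, upright sides, about 80 g, hard enough to grip. Origin: centre of its underside. The top roll of the heap: it lies across roll_a and roll_b like a bridge, its underside 36 mm over the tray floor.
Mind the look-alikes: they are no part of the job. Leave any purple or turquoise look-alike of the roll_b alone. Leave any green look-alike of the roll_a alone.

How it is judged:
By the outcome, as a careful person would: the job done as asked, in the order asked, and still so for the second after the job is handed in, with the robot touching nothing.
It also fails if it takes over 48 s, if anything falls off the work surface, if the arm or the gripper's body presses on something with over 40 N, if the wrist force passes 120 N, or if a joint passes its speed limit or range.

## Working session

There is one attempt and no reset: what is moved stays moved. The work goes in short steps, Python scripts to look and compute and a tool call to move; the robot and the scene stay as the last step left them, time stands still between calls to the robot, and variables do not carry over. Pictures are saved under pics/ and viewed, at most 10 in all, crops included, and the job is handed in when it is done.

Besides the shell and the picture viewer there is one more tool, called after "Request:" by a JSON object that holds its "name" and its "arguments". servo_tool: Moves the arm, as the interface text tells. Its arguments: {"type":"object","properties":{"increments":{"type":"array","items":{"type":"object","properties":{"linear":{"type":"array","items":{"type":"number"}},"rot":{"type":"array","items":{"type":"number"}},"gripper":{"type":"number"}}}},"newtons":{"type":"number"}},"required":["increments"]}

```bash
mkdir -p pics; cat > h.py <<'E'
import numpy as np, cv2
from workcell import env, camera
def K(c):
    f=c["img"].shape[0]/2/np.tan(np.radians(c["fov_y"])/2)
    return np.array([[f,0,c["cx"]],[0,f,c["cy"]],[0,0,1.]])
def ray(c,uv):
    p=cv2.undistortPoints(np.array(uv,float).reshape(-1,1,2),K(c),np.array(c["dist_coeffs"],float)).reshape(-1,2)
    d=np.c_[p[:,0],-p[:,1],-np.ones(len(p))]
    R=np.array(c["world_to_cam"]);o=-R[:3,:3].T@R[:3,3]
    return o,d@R[:3,:3]
def onz(c,uv,z):
    o,d=ray(c,uv); return o+d*((z-o[2])/d[:,2])[:,None]
E
python3 - <<'E'
from h import *
s=env.get_state();print(s)
for n in("top","side"):
    c=camera(n);cv2.imwrite(f"pics/{n}0.png",c["img"]);print(n,c["fov_y"],c["cx"],c["cy"],c["dist_coeffs"],np.round(c["world_to_cam"],3).tolist())
    np.save(f"{n}0.npy",c,allow_pickle=True)
E
```

```text
{'time': 0.0, 'joints': array([-1.27700609e+00,  8.74784426e-02,  1.75088430e-01,  1.65981654e+00,
       -4.65110949e-05,  1.57082765e+00]), 'joint_vel': array([1.68226877e-04, 1.48666352e-03, 1.19551812e-03, 1.90507480e-05,
       4.77963672e-04, 3.43372186e-04]), 'effort': array([ 1.12151567e-03, -5.20392573e+01,  4.64800072e+01,  1.63774652e-02,
       -1.08613360e-04,  2.06911454e-05]), 'tool_pos': array([ 0.1591848 , -0.52619784,  0.23054953]), 'orientation': array([-6.94112287e-04,  9.89232342e-01,  1.46351889e-01, -1.26221364e-04]), 'ft_force': array([ 0.57542606, -0.79745051, -0.29301042]), 'wrist_torque': array([0.01679635, 0.03960759, 0.01270619]), 'finger_force': 0.0, 'width': 0.08545273023940336}
top 45.52688563607818 253.11701628925792 195.51175133014237 [-0.12719272  0.          0.          0.          0.        ] [[0.001, -1.0, 0.008, -0.063], [0.986, 0.002, 0.168, -0.583], [-0.168, 0.007, 0.986, -1.142], [0.0, 0.0, 0.0, 1.0]]
side 51.30526531903773 250.8241389619714 192.03791254929087 [-0.04169841  0.          0.          0.          0.        ] [[-1.0, -0.019, -0.018, 0.561], [-0.0, -0.67, 0.742, -0.085], [-0.026, 0.742, 0.67, -0.916], [0.0, 0.0, 0.0, 1.0]]
```

View pics/top0.png

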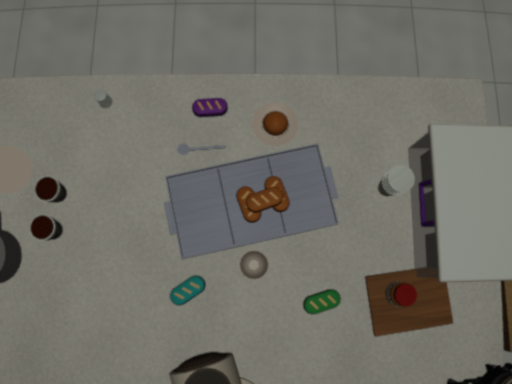

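View pics/side0.png

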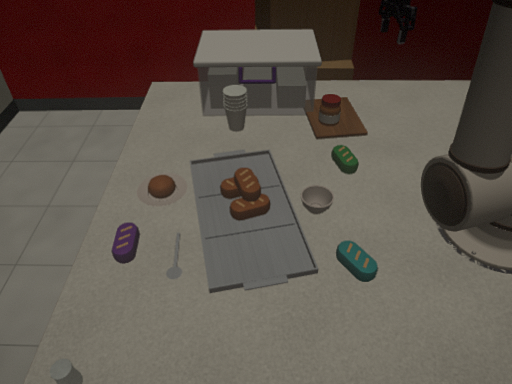

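The top view shows the tray with its corners near (166,177), (318,145), (338,224) and (182,258). The brown heap is at about (263,198), with c bridging a (right) and b (left). The look-alikes are purple (210,107), turquoise (188,290) and green (322,301), plus a round bun on a plate (275,123). None of these is one of the slashed brown rolls on the tray, so only the heap fits. I'll confirm this in one enlarged crop.

```bash
cat > m.py <<'E'
from h import *
c=np.load("top0.npy",allow_pickle=True).item();im=c["img"];hsv=cv2.cvtColor(im,cv2.COLOR_BGR2HSV)
m=((hsv[...,0]<22)&(hsv[...,1]>90)&(hsv[...,2]>50)).astype(np.uint8)
m[:150]=0;m[250:]=0;m[:,:200]=0;m[:,320:]=0
cs,_=cv2.findContours(m,cv2.RETR_EXTERNAL,cv2.CHAIN_APPROX_NONE)
for k in cs:
    if cv2.contourArea(k)>50: print("roll",cv2.contourArea(k),cv2.boundingRect(k),cv2.minAreaRect(k))
# tray: bluish
t=((im[...,0].astype(int)-im[...,2]>6)|(m>0)).astype(np.uint8)
t[:130]=0;t[275:]=0;t[:,:150]=0;t[:,350:]=0
t=cv2.morphologyEx(t,cv2.MORPH_CLOSE,np.ones((5,5)))
k=max(cv2.findContours(t,cv2.RETR_EXTERNAL,cv2.CHAIN_APPROX_NONE)[0],key=cv2.contourArea)[:,0,:]
w=onz(c,k,.016)[:,:2].astype(np.float32)
# long-side edges: fit lines, ends
r=cv2.minAreaRect(w);print("tray minrect",r)
x0,y0,x1,y1=225,145,305,250
crop=cv2.resize(im[150:245,160:345],None,fx=4.3,fy=4.3,interpolation=cv2.INTER_CUBIC)
cv2.imwrite("pics/crop0.png",np.clip(crop*1.3,0,255).astype(np.uint8))
vis=(cv2.resize(t*255,None,fx=1,fy=1));np.save("k.npy",k)
for p in [(166,177),(318,145),(338,224),(182,258)]: print(p,onz(c,[p],.016)[0].round(4))
E
python3 m.py
```

```text
roll 1292.5 (237, 176, 52, 46) ((262.46575927734375, 198.57534790039062), (36.04867172241211, 47.518707275390625), 69.44395446777344)
tray minrect ((0.5754989385604858, -0.0572853684425354), (0.21910354495048523, 0.4567073881626129), 12.631082534790039)
(166, 177) [0.6391 0.1729 0.016 ]
(318, 145) [ 0.7298 -0.2409  0.016 ]
(338, 224) [ 0.5121 -0.2894  0.016 ]
(182, 258) [0.4218 0.1239 0.016 ]
```

View pics/crop0.png

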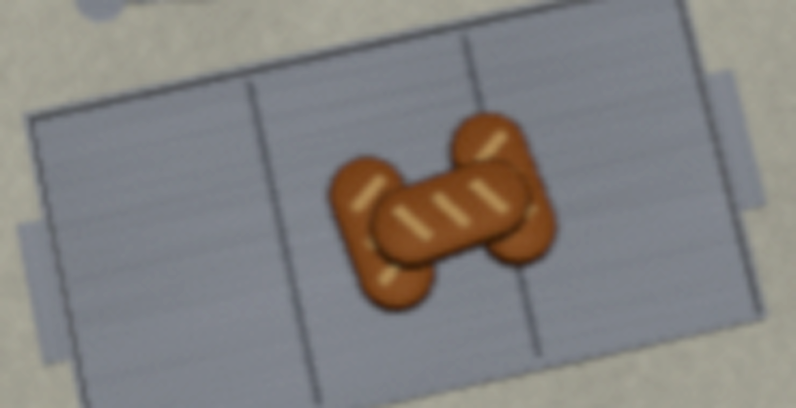

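The crop confirms the heap: a is right at crop (503,190), b left at (382,233), and c on top at (450,212). All three are brown with pale slashes. Floor lines run from (250,85) to (318,402) and from (465,38) to (538,355).

```bash
cat > e.py <<'E'
from h import *
c=np.load("top0.npy",allow_pickle=True).item()
P=lambda pts,z: onz(c,np.array(pts)/4.3+[160-.38,150-.38],z)[:,:2]
T=np.array([.5757,-.0584])
L=P([(250,85),(318,402),(465,38),(538,355)],.004)
print("lines",L.round(4).tolist(),"mid",((L[0]+L[1])/2).round(4),((L[2]+L[3])/2).round(4))
for i in(0,2): d=L[i]-L[i+1];print("yaw line",np.degrees(np.arctan2(d[1],d[0])))
for n,p,z in(("a",[(480,112),(525,266)],.035),("b",[(360,157),(403,310)],.035),("c",[(372,232),(530,188)],.07)):
    w=P(p,z);d=w[0]-w[1];print(n,w.mean(0).round(4),"len",np.linalg.norm(d).round(4),"axis deg",np.degrees(np.arctan2(d[1],d[0])).round(1))
yaw=.2175
for y in(-.14,0,.14): print(y,(T+y*np.array([-np.sin(yaw),np.cos(yaw)])).round(4))
E
python3 e.py; python3 -c "
from h import *
c=camera('wrist');print(c['tool_from_camera'],c['fov_y'],c['dist_coeffs'])"
```

```text
lines [[0.6631, 0.0337], [0.4622, -0.0111], [0.6941, -0.1032], [0.4915, -0.1476]] mid [0.5626 0.0113] [ 0.5928 -0.1254]
yaw line 12.566539790247592
yaw line 12.380677174227522
a [ 0.5912 -0.1244] len 0.0997 axis deg 15.7
b [ 0.5634 -0.0502] len 0.0982 axis deg 15.7
c [ 0.572  -0.0918] len 0.0978 axis deg 105.8
-0.14 [ 0.6059 -0.1951]
0 [ 0.5757 -0.0584]
0.14 [0.5455 0.0783]
[[-9.58425146e-05  9.54021586e-01  2.99737894e-01  7.57266886e-02]
 [ 9.99999797e-01 -9.71709170e-05  6.29035071e-04 -2.66722808e-04]
 [ 6.29238842e-04  2.99737894e-01 -9.54021383e-01 -1.43965627e-01]
 [ 0.00000000e+00  0.00000000e+00  0.00000000e+00  1.00000000e+00]] 64.97809708208457 [-0.08248986  0.          0.          0.          0.        ]
```

Request:
{"name": "servo_tool", "arguments": {"increments": [{"linear":[0,0,0.03],"rot":[0,0,0],"gripper":-1},{"linear":[0.413,0.434,0.03],"rot":[0,0,1.553],"gripper":-0.8},{"linear":[0.413,0.434,0.03],"rot":[0,0,1.553],"gripper":-0.8},{"linear":[0.413,0.434,0.03],"rot":[0,0,1.553],"gripper":-0.8},{"linear":[0.413,0.434,0.03],"rot":[0,0,1.553],"gripper":-0.8},{"linear":[0.413,0.434,0.03],"rot":[0,0,1.553],"gripper":-0.8},{"linear":[0.413,0.434,0.03],"rot":[0,0,1.553],"gripper":-0.8},{"linear":[0.413,0.434,0.03],"rot":[0,0,1.553],"gripper":-0.8}], "newtons": 30}}

```text
time: 0.95
tool_pos: [0.4015, -0.2711, 0.2613]
orientation: [0.0, 0.781, 0.625, -0.0]
ft_force: [1.0, -0.5, 0.2]
width: 0.0768
finger_force: 0.0
```

Request:
{"name": "servo_tool", "arguments": {"increments": [{"linear":[0.17,0.179,-0.06],"rot":[0,0,0.49],"gripper":-0.7},{"linear":[0.17,0.179,-0.06],"rot":[0,0,0.49],"gripper":-0.7},{"linear":[0.17,0.179,-0.06],"rot":[0,0,0.49],"gripper":-0.7},{"linear":[0.17,0.179,-0.06],"rot":[0,0,0.49],"gripper":-0.7},{"linear":[0.17,0.179,-0.06],"rot":[0,0,0.49],"gripper":-0.7},{"linear":[0.17,0.179,-0.06],"rot":[0,0,0.49],"gripper":-0.7},{"linear":[0.17,0.179,-0.06],"rot":[0,0,0.49],"gripper":-0.7},{"linear":[0.17,0.179,-0.06],"rot":[0,0,0.49],"gripper":-0.7}]}}

```text
time: 1.75
tool_pos: [0.5701, -0.0944, 0.2015]
orientation: [0.0, 0.608, 0.794, -0.0]
ft_force: [0.9, 0.3, 0.6]
width: 0.0725
finger_force: 0.0
```

```bash
cat >> h.py <<'E'
def wrist():
    from scipy.spatial.transform import Rotation as R
    s=env.get_state();q=s["orientation"];M=np.eye(4);M[:3,:3]=R.from_quat([q[1],q[2],q[3],q[0]]).as_matrix();M[:3,3]=s["tool_pos"]
    c=camera("wrist");c["world_to_cam"]=np.linalg.inv(M@np.array(c["tool_from_camera"]))
    print(s["time"],s["tool_pos"].round(4),"yaw",np.degrees(2*np.arctan2(q[2],q[1])).round(2),"w",round(s["width"],4))
    return c
E
python3 - <<'E'
from h import *
c=wrist();cv2.imwrite("pics/w1.png",c["img"]);np.save("w1.npy",c,allow_pickle=True)
E
```

```text
1.75 [ 0.5701 -0.0944  0.2015] yaw 105.05 w 0.0725
```

View pics/w1.png

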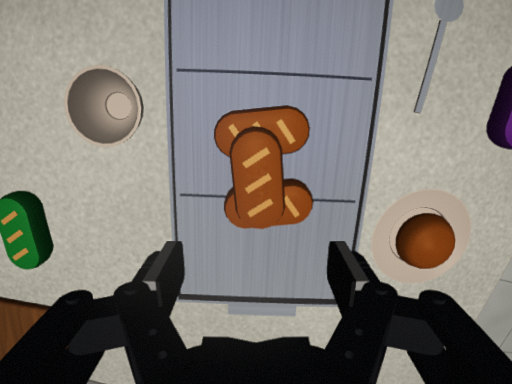

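The wrist view shows c with ends at (255,128) and (259,228), b from (214,134) to (310,127), and a from (224,207) to (313,202). The floor lines run (178,70)-(371,79) and (180,195)-(355,201).

```bash
python3 - <<'E'
from h import *
c=np.load("w1.npy",allow_pickle=True).item()
for n,p,z in(("a",[(224,207),(313,202)],.035),("b",[(214,134),(310,127)],.035),("c",[(255,128),(259,228)],.074),("csides",[(231,178),(284,176)],.074),("L+",[(178,70),(371,79)],.004),("L-",[(180,195),(355,201)],.004)):
    w=onz(c,p,z)[:,:2];d=w[0]-w[1];print(n,w.mean(0).round(4),"len",np.linalg.norm(d).round(4),"deg",np.degrees(np.arctan2(d[1],d[0])).round(1)%180)
E
```

```text
a [ 0.5921 -0.1246] len 0.0976 deg 18.5
b [ 0.5639 -0.0493] len 0.0981 deg 19.19999999999999
c [ 0.57   -0.0914] len 0.0966 deg 107.4
csides [ 0.5695 -0.088 ] len 0.0493 deg 17.30000000000001
L+ [0.5631 0.01  ] len 0.2087 deg 12.699999999999989
L- [ 0.5935 -0.1272] len 0.2108 deg 13.0
```

Request:
{"name": "servo_tool", "arguments": {"increments": [{"linear":[0.0,0.004,-0.05],"rot":[0,0,0.025],"gripper":-0.7},{"linear":[0.0,0.004,-0.1],"rot":[0,0,0.025],"gripper":-0.7},{"linear":[0.0,0.004,-0.135],"rot":[0,0,0.025],"gripper":-0.7},{"linear":[0.0,0.004,-0.161],"rot":[0,0,0.025],"gripper":-0.7},{"linear":[0.0,0.004,-0.161],"rot":[0,0,0.025],"gripper":-0.7},{"linear":[0.0,0.004,-0.161],"rot":[0,0,0.025],"gripper":0.3},{"linear":[0.0,0.004,-0.161],"rot":[0,0,0.025],"gripper":0.3},{"linear":[0.0,0.004,-0.161],"rot":[0,0,0.025],"gripper":0.3}], "newtons": 30}}

```text
time: 2.6
tool_pos: [0.5717, -0.0905, 0.0429]
orientation: [0.002, 0.599, 0.801, 0.001]
ft_force: [-1.0, -1.3, 7.9]
width: 0.0502
finger_force: 31.2
```

Request:
{"name": "servo_tool", "arguments": {"increments": [{"linear":[0,0,0],"rot":[0,0,0],"gripper":0.3},{"linear":[0,0,0.0],"rot":[0,0,0],"gripper":0.3},{"linear":[0,0,0.0],"rot":[0,0,0],"gripper":0.3}]}}

```text
time: 2.9
tool_pos: [0.5717, -0.0905, 0.0429]
orientation: [0.002, 0.598, 0.801, 0.0]
ft_force: [-0.6, -1.8, 7.2]
width: 0.0501
finger_force: 31.1
```

Request:
{"name": "servo_tool", "arguments": {"increments": [{"linear":[0,0,0.03],"rot":[0,0,0],"gripper":0.3},{"linear":[0,0,0.08],"rot":[0,0,0.0],"gripper":0.3},{"linear":[-0.005,0.04,0.08],"rot":[0,0,0.14],"gripper":0.3},{"linear":[-0.01,0.08,0.08],"rot":[0,0,0.28],"gripper":0.3},{"linear":[-0.02,0.12,0.08],"rot":[0,0,0.42],"gripper":0.3},{"linear":[-0.025,0.15,0.08],"rot":[0,0,0.56],"gripper":0.3},{"linear":[-0.025,0.17,0.08],"rot":[0,0,0.7],"gripper":0.3},{"linear":[-0.025,0.17,0.08],"rot":[0,0,0.84],"gripper":0.3}]}}

```text
time: 3.7
tool_pos: [0.5457, 0.0826, 0.1216]
orientation: [0.001, 0.215, 0.977, 0.001]
ft_force: [-0.8, -0.7, -1.1]
width: 0.05
finger_force: 30.9
```

Request:
{"name": "servo_tool", "arguments": {"increments": [{"linear":[0,0,0],"rot":[0,0,0.14],"gripper":0.3},{"linear":[0,0,0.0],"rot":[0,0,0.28],"gripper":0.3},{"linear":[0,0,0.0],"rot":[0,0,0.42],"gripper":0.3},{"linear":[0,0,0.0],"rot":[0,0,0.56],"gripper":0.3},{"linear":[0,0,0.0],"rot":[0,0,0.66],"gripper":0.3},{"linear":[0,0,0.0],"rot":[0,0,0.66],"gripper":0.3},{"linear":[0,0,0.0],"rot":[0,0,0.66],"gripper":0.3}]}}

```text
time: 4.4
tool_pos: [0.5458, 0.0802, 0.121]
orientation: [0.001, -0.107, 0.994, 0.0]
ft_force: [0.8, -0.2, -0.1]
width: 0.0502
finger_force: 31.0
```

```bash
python3 - <<'E'
from h import *
c=camera("side");cv2.imwrite("pics/s2.png",cv2.resize(c["img"][130:300,150:330],None,fx=3,fy=3))
s=env.get_state();print(s["tool_pos"],s["orientation"],s["width"],s["joints"])
E
```

```text
[0.54576756 0.08012926 0.12087501] [ 4.25147549e-04 -1.06961573e-01  9.94263064e-01  1.11851856e-05] 0.050072199762233226 [ 1.45783293e-01  7.62263504e-02 -4.84700056e-02  1.44524945e+00
 -1.04737354e-05 -6.85498986e-02]
```

View pics/s2.png

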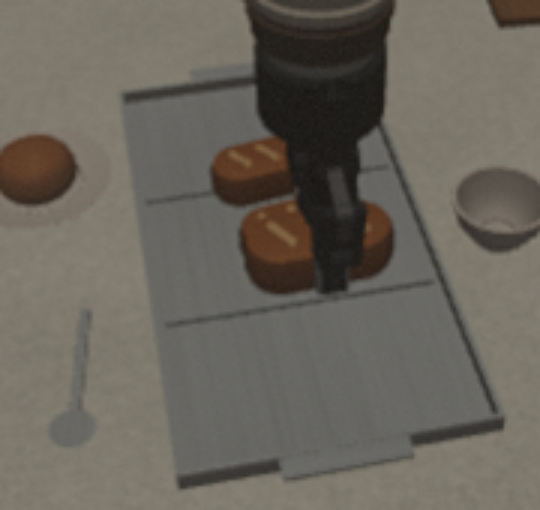

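The side crop shows c held level over the +y bay at crop (318,245), with a and b undisturbed behind it. Next I lower it.

Request:
{"name": "servo_tool", "arguments": {"increments": [{"linear":[0.001,-0.001,-0.04],"rot":[0,0,0.004],"gripper":0.3},{"linear":[0.001,-0.001,-0.08],"rot":[0,0,0.004],"gripper":0.3},{"linear":[0.001,-0.001,-0.1],"rot":[0,0,0.004],"gripper":0.3},{"linear":[0.001,-0.001,-0.107],"rot":[0,0,0.004],"gripper":0.3},{"linear":[0.001,-0.001,-0.112],"rot":[0,0,0.004],"gripper":0.3},{"linear":[0.001,-0.001,-0.112],"rot":[0,0,0.004],"gripper":0.3},{"linear":[0.001,-0.001,-0.112],"rot":[0,0,0.004],"gripper":0.3}]}}

```text
time: 5.15
tool_pos: [0.5474, 0.0792, 0.0097]
orientation: [0.001, -0.11, 0.994, 0.0]
ft_force: [0.6, 0.1, -0.4]
width: 0.0499
finger_force: 31.0
```

Not yet touching, so I'll lower gently a bit more.

Request:
{"name": "servo_tool", "arguments": {"increments": [{"linear":[0,0,-0.001],"rot":[0,0,0],"gripper":0.3},{"linear":[0,0,-0.002],"rot":[0,0,0],"gripper":0.3},{"linear":[0,0,-0.002],"rot":[0,0,0],"gripper":0.3},{"linear":[0,0,-0.002],"rot":[0,0,0],"gripper":0.3}]}}

```text
time: 5.55
tool_pos: [0.547, 0.0792, 0.0069]
orientation: [0.001, -0.11, 0.994, 0.0]
ft_force: [0.4, -0.3, 4.1]
width: 0.0502
finger_force: 31.3
```

Request:
{"name": "servo_tool", "arguments": {"increments": [{"linear":[0,0,0],"rot":[0,0,0],"gripper":-0.6},{"linear":[0,0,0],"rot":[0,0,0],"gripper":-0.6},{"linear":[0,0,0],"rot":[0,0,0],"gripper":-0.6},{"linear":[0,0,0.0],"rot":[0,0,0],"gripper":-0.6},{"linear":[0,0,0.03],"rot":[0,0,0],"gripper":-0.6},{"linear":[0,0,0.08],"rot":[0,0,0],"gripper":-0.6},{"linear":[0.0,-0.02,0.13],"rot":[0,0,0],"gripper":-0.6},{"linear":[0.0,-0.06,0.16],"rot":[0,0,0],"gripper":-0.6}]}}

```text
time: 6.35
tool_pos: [0.5471, 0.0228, 0.1676]
orientation: [0.002, -0.112, 0.994, 0.0]
ft_force: [2.0, -0.5, 0.1]
width: 0.0686
finger_force: 0.0
```

Request:
{"name": "servo_tool", "arguments": {"increments": [{"linear":[0.0,-0.04,0.03],"rot":[0,0,0],"gripper":-0.6},{"linear":[0.0,-0.08,0.03],"rot":[0,0,0],"gripper":-0.6},{"linear":[-0.01,-0.11,0.03],"rot":[0,0,0],"gripper":-0.6},{"linear":[-0.01,-0.11,0.03],"rot":[0,0,0],"gripper":-0.6}]}}

```text
time: 6.75
tool_pos: [0.5358, -0.0914, 0.1944]
orientation: [-0.0, -0.109, 0.994, -0.0]
ft_force: [0.5, 0.4, 0.2]
width: 0.0685
finger_force: 0.0
```

```bash
cat > rolls.py <<'E'
from h import *
def rolls(c,tag):
    im=c["img"];hsv=cv2.cvtColor(im,cv2.COLOR_BGR2HSV)
    m=((hsv[...,0]<22)&(hsv[...,1]>110)&(hsv[...,2]>50)).astype(np.uint8)
    m=cv2.morphologyEx(cv2.morphologyEx(m,cv2.MORPH_OPEN,np.ones((3,3))),cv2.MORPH_CLOSE,np.ones((7,7)))
    for k in cv2.findContours(m,cv2.RETR_EXTERNAL,cv2.CHAIN_APPROX_NONE)[0]:
        if cv2.contourArea(k)<250: continue
        w=onz(c,k[:,0,:],.034)[:,:2].astype(np.float32);r=cv2.minAreaRect(w);b=cv2.boxPoints(r)
        e=b[1]-b[0];f=b[2]-b[1];l=e if np.hypot(*e)>np.hypot(*f) else f
        p=np.array(r[0])-[.577,-.0575];t=.219
        print(tag,cv2.boundingRect(k),"ctr",np.round(r[0],4),"size",np.round(r[1],4),"deg",round(np.degrees(np.arctan2(l[1],l[0]))%180,1),"tray",np.round([p@[np.cos(t),np.sin(t)],p@[-np.sin(t),np.cos(t)]],4))
E
python3 - <<'E'
from rolls import *
c=wrist();cv2.imwrite("pics/w3.png",c["img"]);rolls(c,"w")
c=camera("top");rolls(c,"t");cv2.imwrite("pics/t3.png",c["img"])
E
```

```text
6.75 [ 0.5358 -0.0914  0.1944] yaw 192.47 w 0.0685
w (182, 328, 24, 20) ctr [ 0.7608 -0.1216] size [0.0314 0.0293] deg 13.8 tray [ 0.1655 -0.1025]
w (380, 175, 47, 83) ctr [0.5472 0.0793] size [0.0992 0.0497] deg 15.9 tray [0.0007 0.14  ]
w (187, 172, 52, 86) ctr [ 0.5904 -0.126 ] size [0.1002 0.0489] deg 20.9 tray [-0.0018 -0.0698]
w (260, 161, 49, 88) ctr [ 0.5628 -0.0524] size [0.1004 0.0469] deg 20.8 tray [-0.0127  0.0081]
t (504, 281, 8, 70) ctr [ 0.2619 -0.744 ] size [0.021  0.1836] deg 177.2 tray [-0.4567 -0.6016]
t (366, 270, 86, 66) ctr [ 0.3113 -0.469 ] size [0.1524 0.2118] deg 97.4 tray [-0.3488 -0.3439]
t (188, 193, 22, 35) ctr [0.5472 0.0804] size [0.0951 0.0451] deg 16.4 tray [0.0009 0.1411]
```

View pics/w3.png

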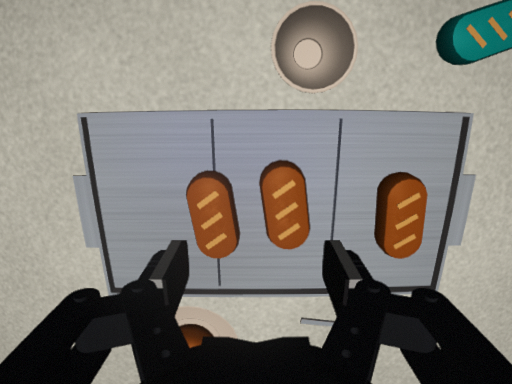

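c sits at tray (0.001, 0.140), which is the middle of its bay. In the wrist view a is at (213,215), b at (285,205) and c at (401,215). Next is a.

Request:
{"name": "servo_tool", "arguments": {"increments": [{"linear":[0.03,-0.02,-0.02],"rot":[0,0,0.05],"gripper":-0.6},{"linear":[0.055,-0.034,-0.05],"rot":[0,0,0.087],"gripper":-0.6},{"linear":[0.055,-0.034,-0.09],"rot":[0,0,0.087],"gripper":-0.6},{"linear":[0.055,-0.034,-0.13],"rot":[0,0,0.087],"gripper":-0.6},{"linear":[0.055,-0.034,-0.165],"rot":[0,0,0.087],"gripper":-0.6},{"linear":[0.055,-0.034,-0.183],"rot":[0,0,0.087],"gripper":-0.6},{"linear":[0.055,-0.034,-0.186],"rot":[0,0,0.087],"gripper":-0.6},{"linear":[0.055,-0.034,-0.186],"rot":[0,0,0.087],"gripper":-0.6}]}}

```text
time: 7.65
tool_pos: [0.5916, -0.1213, 0.0082]
orientation: [-0.0, -0.154, 0.988, 0.0]
ft_force: [-0.3, -0.4, -0.0]
width: 0.0685
finger_force: 0.0
```

Request:
{"name": "servo_tool", "arguments": {"increments": [{"linear":[0,0,0],"rot":[0,0,0],"gripper":0.3},{"linear":[0,0,0],"rot":[0,0,0],"gripper":0.3},{"linear":[0,0,0],"rot":[0,0,0],"gripper":0.3},{"linear":[0,0,0],"rot":[0,0,0],"gripper":0.3},{"linear":[0,0,0],"rot":[0,0,0],"gripper":0.3}]}}

```text
time: 8.15
tool_pos: [0.5928, -0.1222, 0.0102]
orientation: [0.002, -0.154, 0.988, -0.0]
ft_force: [0.3, 1.3, 7.0]
width: 0.0495
finger_force: 32.2
```

Request:
{"name": "servo_tool", "arguments": {"increments": [{"linear":[0,0,0.03],"rot":[0,0,0],"gripper":0.3},{"linear":[0,0,0.04],"rot":[0,0,0],"gripper":0.3},{"linear":[0.008,-0.035,0.04],"rot":[0,0,-0.045],"gripper":0.3},{"linear":[0.017,-0.071,0.04],"rot":[0,0,-0.09],"gripper":0.3},{"linear":[0.017,-0.071,0.03],"rot":[0,0,-0.09],"gripper":0.3},{"linear":[0.017,-0.071,0.015],"rot":[0,0,-0.09],"gripper":0.3},{"linear":[0.017,-0.071,0.005],"rot":[0,0,-0.09],"gripper":0.3},{"linear":[0.017,-0.071,0.005],"rot":[0,0,-0.09],"gripper":0.3}]}}

```text
time: 8.95
tool_pos: [0.6076, -0.1922, 0.0112]
orientation: [-0.001, -0.109, 0.994, 0.001]
ft_force: [0.2, 0.3, -1.2]
width: 0.0495
finger_force: 31.2
```

Request:
{"name": "servo_tool", "arguments": {"increments": [{"linear":[0,0,0],"rot":[0,0,0],"gripper":0.3},{"linear":[0,0,0],"rot":[0,0,0],"gripper":0.3}]}}

```text
time: 9.15
tool_pos: [0.6086, -0.1927, 0.0134]
orientation: [0.0, -0.109, 0.994, 0.0]
ft_force: [0.7, 0.3, -0.0]
width: 0.0495
finger_force: 31.2
```

Request:
{"name": "servo_tool", "arguments": {"increments": [{"linear":[0.001,-0.001,-0.002],"rot":[0,0,0],"gripper":0.3},{"linear":[0.001,-0.001,-0.003],"rot":[0,0,0],"gripper":0.3},{"linear":[0.001,-0.001,-0.004],"rot":[0,0,0],"gripper":0.3},{"linear":[0.001,-0.001,-0.004],"rot":[0,0,0],"gripper":0.3},{"linear":[0.001,-0.001,-0.004],"rot":[0,0,0],"gripper":0.3}]}}

```text
time: 9.65
tool_pos: [0.6097, -0.1943, 0.01]
orientation: [0.0, -0.109, 0.994, -0.0]
ft_force: [-2.7, 1.4, 5.3]
width: 0.0496
finger_force: 31.8
```

Request:
{"name": "servo_tool", "arguments": {"increments": [{"linear":[0,0,0],"rot":[0,0,0],"gripper":-0.6},{"linear":[0,0,0],"rot":[0,0,0],"gripper":-0.6},{"linear":[0,0,0],"rot":[0,0,0],"gripper":-0.6},{"linear":[0,0,0],"rot":[0,0,0],"gripper":-0.6},{"linear":[0,0,0.04],"rot":[0,0,0],"gripper":-0.6},{"linear":[0,0,0.09],"rot":[0,0,0],"gripper":-0.6},{"linear":[-0.03,0.03,0.14],"rot":[0,0,0],"gripper":-0.6},{"linear":[-0.05,0.06,0.18],"rot":[0,0,0],"gripper":-0.6}]}}

```text
time: 10.45
tool_pos: [0.5665, -0.1447, 0.1762]
orientation: [0.0, -0.108, 0.994, -0.0]
ft_force: [0.1, 0.4, 1.2]
width: 0.0684
finger_force: 0.0
```

Request:
{"name": "servo_tool", "arguments": {"increments": [{"linear":[-0.02,0.04,0],"rot":[0,0,0],"gripper":-0.6},{"linear":[-0.02,0.08,0],"rot":[0,0,0],"gripper":-0.6},{"linear":[-0.02,0.08,0],"rot":[0,0,0],"gripper":-0.6}]}}

```text
time: 10.75
tool_pos: [0.5468, -0.0612, 0.1756]
orientation: [0.001, -0.111, 0.994, 0.0]
ft_force: [0.7, -0.7, -0.6]
width: 0.0682
finger_force: 0.0
```

```bash
python3 - <<'E'
from rolls import *
c=wrist();cv2.imwrite("pics/w4.png",c["img"]);rolls(c,"w")
E
```

```text
10.75 [ 0.5468 -0.0612  0.1756] yaw 192.7 w 0.0682
w (363, 163, 51, 90) ctr [0.5475 0.0792] size [0.0989 0.0495] deg 15.9 tray [0.0009 0.1398]
w (89, 160, 55, 92) ctr [ 0.6065 -0.193 ] size [0.0996 0.0518] deg 13.2 tray [-0.0006 -0.1387]
w (233, 148, 54, 95) ctr [ 0.563  -0.0518] size [0.1    0.0469] deg 20.6 tray [-0.0124  0.0086]
```

Request:
{"name": "servo_tool", "arguments": {"increments": [{"linear":[0.017,0.01,-0.03],"rot":[0,0,0.09],"gripper":-0.6},{"linear":[0.017,0.01,-0.07],"rot":[0,0,0.09],"gripper":-0.6},{"linear":[0.017,0.01,-0.11],"rot":[0,0,0.09],"gripper":-0.6},{"linear":[0.017,0.01,-0.15],"rot":[0,0,0.09],"gripper":-0.6},{"linear":[0.017,0.01,-0.164],"rot":[0,0,0.09],"gripper":-0.6},{"linear":[0.017,0.01,-0.166],"rot":[0,0,0.09],"gripper":-0.6},{"linear":[0.017,0.01,-0.166],"rot":[0,0,0.09],"gripper":-0.6},{"linear":[0.017,0.01,-0.166],"rot":[0,0,0.09],"gripper":0.3}]}}

```text
time: 11.6
tool_pos: [0.5656, -0.0549, 0.0111]
orientation: [0.002, -0.153, 0.988, -0.0]
ft_force: [1.3, 1.2, 1.0]
width: 0.0553
finger_force: 0.1
```

Request:
{"name": "servo_tool", "arguments": {"increments": [{"linear":[0,0,0],"rot":[0,0,0],"gripper":0.3},{"linear":[0,0,0],"rot":[0,0,0],"gripper":0.3},{"linear":[0,0,0],"rot":[0,0,0],"gripper":0.3},{"linear":[0,0,0],"rot":[0,0,0],"gripper":0.3}]}}

```text
time: 12.0
tool_pos: [0.5656, -0.0548, 0.0113]
orientation: [0.002, -0.154, 0.988, -0.001]
ft_force: [-1.2, -0.6, 7.4]
width: 0.0498
finger_force: 31.6
```

Request:
{"name": "servo_tool", "arguments": {"increments": [{"linear":[0,0,0.015],"rot":[0,0,0],"gripper":0.3},{"linear":[0.006,-0.001,0.02],"rot":[0,0,-0.045],"gripper":0.3},{"linear":[0.012,-0.0025,0.02],"rot":[0,0,-0.09],"gripper":0.3},{"linear":[0.012,-0.0025,0.015],"rot":[0,0,-0.09],"gripper":0.3},{"linear":[0.012,-0.0025,0.008],"rot":[0,0,-0.09],"gripper":0.3},{"linear":[0.012,-0.0025,0.004],"rot":[0,0,-0.09],"gripper":0.3},{"linear":[0.012,-0.0025,0.001],"rot":[0,0,-0.09],"gripper":0.3},{"linear":[0.012,-0.0025,0.0],"rot":[0,0,-0.09],"gripper":0.3}]}}

```text
time: 12.8
tool_pos: [0.5754, -0.0571, 0.0112]
orientation: [0.0, -0.109, 0.994, -0.0]
ft_force: [-15.7, 1.0, 31.4]
width: 0.0496
finger_force: 34.5
```

Request:
{"name": "servo_tool", "arguments": {"increments": [{"linear":[0,0,0],"rot":[0,0,0],"gripper":0.3},{"linear":[0,0,0],"rot":[0,0,0],"gripper":0.3}]}}

```text
time: 13.0
tool_pos: [0.5754, -0.0571, 0.0112]
orientation: [0.0, -0.109, 0.994, -0.0]
ft_force: [-13.0, 1.8, 23.9]
width: 0.05
finger_force: 33.8
```

Request:
{"name": "servo_tool", "arguments": {"increments": [{"linear":[0,0,0.002],"rot":[0,0,0],"gripper":0.3},{"linear":[0,0,0.002],"rot":[0,0,0],"gripper":0.3}]}}

```text
time: 13.2
tool_pos: [0.576, -0.0571, 0.0113]
orientation: [0.0, -0.109, 0.994, -0.0]
ft_force: [-3.6, 0.2, 7.2]
width: 0.0496
finger_force: 32.3
```

Request:
{"name": "servo_tool", "arguments": {"increments": [{"linear":[0,0,0],"rot":[0,0,0],"gripper":-0.6},{"linear":[0,0,0],"rot":[0,0,0],"gripper":-0.6},{"linear":[0,0,0],"rot":[0,0,0],"gripper":-0.6},{"linear":[0,0,0],"rot":[0,0,0],"gripper":-0.6},{"linear":[0,0,0.04],"rot":[0,0,0],"gripper":-0.6},{"linear":[0,0,0.09],"rot":[0,0,0],"gripper":-0.6},{"linear":[0,0,0.14],"rot":[0,0,0],"gripper":-0.6},{"linear":[-0.03,0,0.18],"rot":[0,0,0],"gripper":-0.6}]}}

```text
time: 14.0
tool_pos: [0.5476, -0.0572, 0.1927]
orientation: [0.001, -0.109, 0.994, -0.0]
ft_force: [-0.0, -0.9, -0.5]
width: 0.0681
finger_force: 0.0
```

Request:
{"name": "servo_tool", "arguments": {"increments": [{"linear":[0,0,0.01],"rot":[0,0,0],"gripper":-0.6},{"linear":[0,0,0.01],"rot":[0,0,0],"gripper":-0.6},{"linear":[0,0,0.01],"rot":[0,0,0],"gripper":-0.6}]}}

```text
time: 14.3
tool_pos: [0.5462, -0.0571, 0.1993]
orientation: [-0.001, -0.109, 0.994, 0.0]
ft_force: [0.2, -0.4, 0.8]
width: 0.0681
finger_force: 0.0
```

```bash
python3 - <<'E'
from rolls import *
c=wrist();cv2.imwrite("pics/w5.png",c["img"]);rolls(c,"w")
E
```

```text
14.3 [ 0.5462 -0.0571  0.1993] yaw 192.5 w 0.0681
w (353, 158, 46, 85) ctr [0.5475 0.0791] size [0.0986 0.0493] deg 16.0 tray [0.0009 0.1398]
w (97, 157, 51, 86) ctr [ 0.6071 -0.1931] size [0.0991 0.0507] deg 13.9 tray [-1.000e-04 -1.389e-01]
w (227, 153, 45, 88) ctr [ 0.5735 -0.0573] size [0.0994 0.0468] deg 14.2 tray [-0.0033  0.001 ]
```

View pics/w5.png

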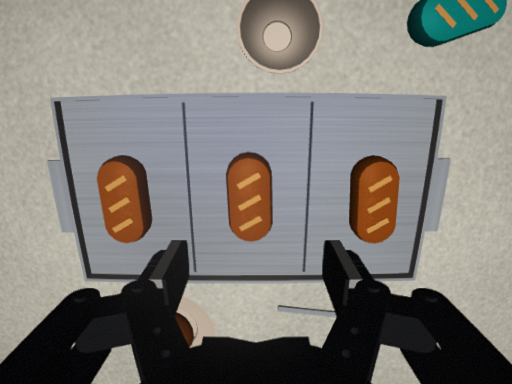

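The picture shows one roll flat and slash-side up in each bay, at (124,199), (249,197) and (374,199). Each is within about 3 mm of its bay's middle, and the gripper is clear.

```bash
python3 -c "
from workcell import env
print(env.close_job())"
```

```text
the job is handed in; nothing more can be done
None
```

The three rolls lie flat and right way up, one in each tray bay and within about 3 mm of its middle by the last wrist picture; they are released, and I handed the job in at about 14 s (no verdict was returned).

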